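# Unlock the pottery wheel's dead-man paddle and hold it at running speed

### The arm

A 6-joint arm with a two-finger parallel gripper is mounted at the origin on the work surface. World frame = base frame: x ahead of the robot, y to its left, z up, the work surface at z = 0. Lengths are in m, angles in rad, forces in N, time in s.
With the tool pointing down it reaches from about 0.375 to 0.925 m from the base axis. Payload 5.7 kg.
Tool frame: the origin (TCP) lies between the finger pads; the fingertips stand 11 mm ahead of it and the grasp point (between the pads) lies 8 mm behind it; x points along the fingers, z is the direction in which the jaws open and shut, and the axes are right-handed (so a half turn about x gives the same grasp; the last joint's range is limited). The gripper opens to 85 mm and grips with 20 to 120 N. Pads are 22 mm wide; open, the fingers measure 114 mm over their backs; the gripper's body (76 mm by 85 mm) begins 54 mm behind the grasp point. The pads swing forward as they close: fully open they stand 13 mm farther back than shut.
Start: joints at [-1.281, 0.359, 1.51, -0, 1.272, -0.115], TCP at [0.236, -0.551, 0.242] pointing down, gripper open.
Joint ranges: [-2.97, 2.97], [-1.01, 2.36], [0.21, 2.38], [-0.96, 4.11], [0.2, 2.71], [-2.98, 2.98]. Speed limits (rad/s): [2.39, 2.39, 3.14, 3.14, 3.14, 3.14].

### API

Orientations are given as a unit quaternion [x, y, z, w].
In Python, from rig import monitor, eyes, manip, models gives the robot as it stands.
- The arm moves only by the tool apply_moves, never from a script. Its argument "commands" is a list of rows, each a list of 3 entries, a list of its own where there are three numbers: the shift along the world's x, y, z in mm, then the turn about the world's z in rad, then the gripper command: -1 is shut, 1 is fully open, values between are in proportion. A call has 1 to 20 rows; each row is the pose to reach, as a shift and turn from the pose measured when the call began; what a row does not reach only later rows make up. A row lasts 1/10 s, in which the tool goes at most 50 mm and 8.59 degrees, less where a joint would pass 70% of its speed; a pose out of reach is approached as far as the arm can. A call with a gripper value outside its range is refused whole. The fingers move at their own pace and stop on an object; "grip_force" is the grip in N (left out, the last holds). Time passes only in rows, so rows that repeat a pose let the fingers close. It gives the time, the measured TCP pose, the force and the opening at its end, in the units of the state.
- monitor.sense(): the state, without advancing time (a new reading comes with each control period).
- eyes.read_camera(name): name is "scene" or "top" or "wrist"; returns a dict with "frame" (420x560x3 uint8, red, green, blue), "fx", "fy", "cx", "cy" (pixels), "origin" and "attitude" of the camera in the world; the wrist camera has in their place "T_tool_cam" (4x4, takes a point from camera to tool coordinates, whose origin is the TCP and whose axes are the tool frame's). Camera axes: x right, y down, z forward; pixel columns grow to the right and rows downward; lengths in m; the calibration is good to about 2 mm. A picture is of the moment at which its call begins: read the wrist's pose just before it. There is no depth.
- manip.sign_off(): hands the job in, once; it reports no verdict.
Trained networks look in a picture, given as the dict that the camera call returned (one of the last four; its "shot" number tells which), for a name from the list of things; names that differ only in an ending like _2 or _b are one class to them, and where a whole thing is asked for, a point or a joint stands for the part that bears it (a point fixed in the world has none). Each returns a list of dicts, best first, with "score" (0 to 1); they miss things now and then, are a little off and sometimes report something else, mostly with a low value. They report only what shows in the picture. A call takes as long as a camera call.
- models.cut_out(picture, label): "mask" (420x560 bool, what is visible of it) and "pixel" ([column, row] in pixels, amid what is visible of it).
- models.mark_of(picture, label): "pixel" ([column, row] in pixels: a listed point, or the origin of a listed thing).
The state is a dict: "time_s": time; "joint_pos": joint angles; "dq": joint speeds; "joint_torque": joint torques, N m; "ee_pos": TCP position; "tcp_rot": TCP orientation; "force": force on the tool from outside, world axes, zero at the start; "wrist_torque": the same for the moment, N m; "gripper_width": finger opening in m.
Only numpy, scipy, OpenCV 4.12 (cv2) and the standard library are available. Lean on these libraries where they do the work, as an engineer would, in place of code of your own. Each camera call takes 0.05 s, during which the arm holds its last target.

### The job

Pull the orange lock-out chock out from under the spring-loaded hand paddle of the pottery wheel's control and stand it upright in the low front tray of the green organiser. Then, with the fingers, press the paddle's black pad down until the dial needle stands in the green, never into the red, and finish while holding it there: it springs back when let go. Leave the vase and the callipers where they are.

Things in the scene. Friction and masses are not known exactly. Their poses are not given: they have to be found in the camera images.
- control: Fixed grey control box with paddle. Origin: on the bench under the centre of the paddle's pad; x points from pad to box, z up. Box: x 132 to 248 mm, 120 mm wide, 72 mm high; hinge pin along y at x 120 mm, height 55 mm, in two brackets. White dial, 92 mm across, on the box's top at x 184 mm; its needle turns clockwise from above: at rest it points 80 degrees short of -x, at half travel along -x, to the pad.
- paddle (a joint): Paddle angle, rad: 0 at rest (slopes 0.20 rad up towards the pad), grows as the pad is pressed down, 0.20 when level, end stop 0.40. Spring return: at the pad's centre 2.5 N to start, 6.5 N at 0.20, 10 N at 0.40 rad. With the chock under it it stops at about 0.08. Needle in green: 0.15 to 0.25 rad, in red: 0.30 to 0.40 rad; it turns 7 rad per rad of paddle.
- pad_top (a point): Centre of the top face of the paddle's black pad (56 mm along the paddle, 60 mm wide, 10 mm thick, with two yellow stripes), 120 mm from the hinge pin; 84 mm above the bench at rest, 60 mm when the paddle is level. It moves with the paddle.
- chock: Loose orange chock, about 0.25 kg, an upside-down T: upright grip 30 x 30 mm, 105 mm tall; both ways from it a foot 36 mm wide, 62 mm high: tongue to x 90 mm, heel to x -50 mm. It balances about under the grip. Origin: centre of the grip's underside; x along the tongue, z up. Starts on the bench, tongue under the pad, grip in front of the pad: draw it 60 mm along its -x before lifting.
- organiser: Fixed green stepped organiser, plastic walls 4 mm. Origin: underside of the centre of the low front tray: open top, 190 mm (x) by 210 mm (y) outside, 40 mm high, floor about 4 mm thick. A second tray of 120 x 210 mm stands raised behind it (x 95 to 215 mm), its rim 90 mm above the bench; a wooden modelling tool lies in it.
- vase: Bystander: bisque (unglazed terracotta-coloured) vase, 80 mm across, 125 mm tall. Origin: centre of its underside.
- callipers: Bystander: blue plastic callipers lying flat, about 145 x 75 mm, 8 mm thick. Origin: underside, near the middle.

How it is judged:
By the outcome, as a careful person would: the job done as asked, in the order asked, and still so for the second after the job is handed in, while the arm keeps its last pose, push and grip.
It also fails if it takes over 58 s, if anything falls off the work surface, if the arm or the gripper's body presses on something with over 40 N, if the wrist force passes 120 N, or if a joint passes its speed limit or range.

## Working session

There is one attempt and no reset: what is moved stays moved. The work goes in short steps, Python scripts to look and compute and a tool call to move; the robot and the scene stay as the last step left them, time stands still between calls to the robot, and variables do not carry over. Pictures are saved under pics/ and viewed, and the job is handed in when it is done.

Besides the shell and the picture viewer there is one more tool, called after "Call:" by a JSON object that holds its "op" and its "data". apply_moves: Moves the arm, as the interface text tells. Its arguments: {"type":"object","properties":{"commands":{"type":"array"},"grip_force":{"type":"number"}},"required":["commands"]}

```bash
mkdir -p pics; ls; cat > h.py <<'E'
import numpy as np, cv2
from rig import monitor, eyes, manip, models
from scipy.spatial.transform import Rotation as R
def att(a):
    a=np.array(a); 
    return a if a.shape==(3,3) else R.from_quat(a).as_matrix()
def save(p,n): cv2.imwrite('pics/'+n,p['frame'][:,:,::-1])
def pose(p,st=None):
    if 'origin' in p: return np.array(p['origin']),att(p['attitude'])
    T=np.array(p['T_tool_cam']); Rt=R.from_quat(st['tcp_rot']).as_matrix()
    return np.array(st['ee_pos'])+Rt@T[:3,3], Rt@T[:3,:3]
def onz(p,px,z,st=None):
    o,A=pose(p,st); d=A@np.array([(px[0]-p['cx'])/p['fx'],(px[1]-p['cy'])/p['fy'],1.])
    return o+d*(z-o[2])/d[2]
def proj(p,X,st=None):
    o,A=pose(p,st); c=A.T@(np.array(X)-o); return [p['cx']+p['fx']*c[0]/c[2],p['cy']+p['fy']*c[1]/c[2]]
E
python3 - <<'E'
from h import *
s=monitor.sense(); print(s['ee_pos'],s['tcp_rot'],s['gripper_width'],s['force'])
for n in ('top','scene'):
    p=eyes.read_camera(n); save(p,n+'1.png'); print(n,p['origin'],p['attitude'],p['fx'])
    for l,z in (('chock',0),('pad_top',.084),('control',0),('organiser',0),('vase',0),('callipers',0)):
        for f in (models.cut_out,models.mark_of):
            for r in f(p,l)[:1]: print(l,f.__name__,np.round(r['pixel'],1),round(r['score'],2),np.round(onz(p,r['pixel'],z),3))
E
```

```text
pics
[ 0.23610394 -0.55086678  0.24145146] [ 0.38969449  0.59082031 -0.38885102  0.58980035] 0.08536152446521472 [ 0.31930868 -0.5386885   0.24184303]
top [4.49787388e-01 6.26525148e-04 9.63241708e-01] [-0.70202088  0.70813662 -0.05011591  0.05654742] 392.7553201481059
chock call [164.3 265.2] 0.85 [0.457 0.309 0.   ]
chock call [172.  270.5] 0.89 [0.444 0.29  0.   ]
pad_top call [175.5 217.4] 0.73 [0.564 0.261 0.084]
pad_top call [166.3 224.1] 0.81 [0.548 0.281 0.084]
control call [182.3 166.4] 0.87 [0.704 0.273 0.   ]
control call [178.1 233.1] 0.86 [0.535 0.278 0.   ]
organiser call [407.7 185.1] 0.78 [ 0.65  -0.293  0.   ]
organiser call [407.6 215.8] 0.9 [ 0.573 -0.288  0.   ]
vase call [287.9 167.9] 0.87 [0.698 0.006 0.   ]
vase call [290.3 170.1] 0.57 [0.692 0.    0.   ]
callipers call [276.5 248. ] 0.61 [0.497 0.036 0.   ]
callipers call [282.5 240.9] 0.87 [0.514 0.021 0.   ]
scene [ 0.90124252 -0.46936587  0.93385039] [ 0.91739755  0.27672839 -0.07478089 -0.27606332] 460.01133233273146
chock call [289.5 127.1] 0.98 [ 0.45   0.319 -0.   ]
chock call [286.1 135.3] 0.85 [0.459 0.287 0.   ]
pad_top call [315.6 132.9] 0.6 [0.555 0.268 0.084]
pad_top call [311.9 127. ] 0.55 [0.537 0.28  0.084]
control call [352.8 172.3] 0.73 [0.672 0.275 0.   ]
control call [305.  147.8] 0.62 [0.525 0.278 0.   ]
organiser call [210.3 335.6] 0.89 [ 0.63  -0.272  0.   ]
organiser call [188.8 327.2] 0.73 [ 0.581 -0.283  0.   ]
vase call [302.7 234.5] 0.75 [0.662 0.042 0.   ]
vase call [298.  251.9] 0.65 [ 0.677 -0.004  0.   ]
callipers call [244.9 202.1] 0.76 [0.494 0.042 0.   ]
callipers call [245.6 210.2] 0.55 [0.509 0.024 0.   ]
```

View pics/top1.png

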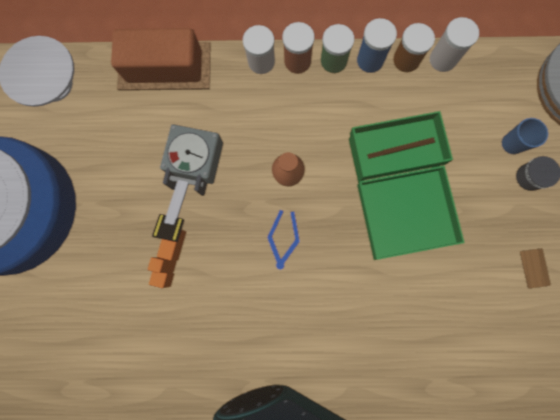

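View pics/scene1.png

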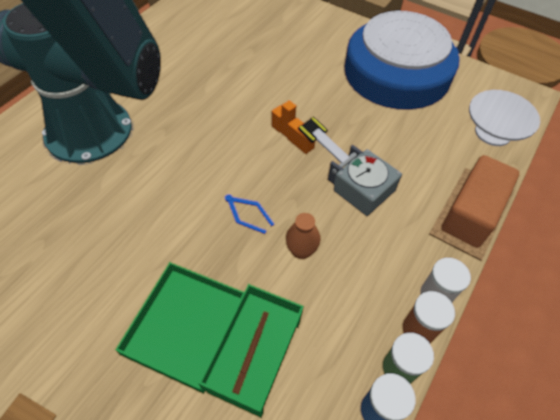

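The top view shows the chock's grip near pixel (157,265), the pad at (168,227), the dial at (188,153), the front tray at (408,216), the vase at (288,168) and the callipers at (282,240). Next I'll enlarge the chock area.

```bash
python3 - <<'E'
from h import *
a=cv2.imread('pics/top1.png')[110:300,120:230]; b=cv2.imread('pics/scene1.png')[80:220,255:415]
cv2.imwrite('pics/c1.png',np.hstack([cv2.resize(a,None,fx=3,fy=3,interpolation=2),cv2.resize(cv2.resize(b,None,fx=2.8,fy=2.8,interpolation=2),(448,570)[:2]) if 0 else cv2.copyMakeBorder(cv2.resize(b,None,fx=2.8,fy=2.8,interpolation=2),0,570-392,0,0,0)]))
p=eyes.read_camera('top')
for px,z in (((188,153),.072),((168,227),.084),((155.5,265.5),.105)): print(onz(p,px,z))
E
```

```text
[0.71745227 0.2401602  0.072     ]
[0.54189075 0.27694632 0.084     ]
[0.4560677  0.29437021 0.105     ]
```

View pics/c1.png

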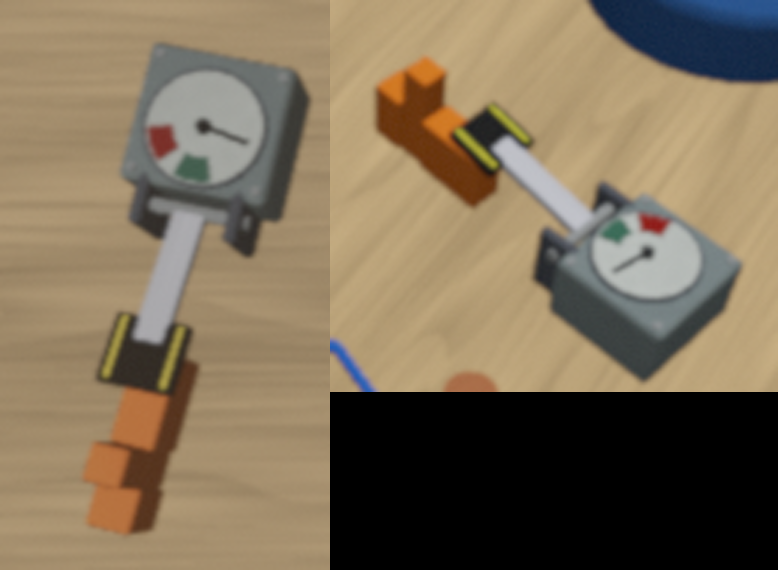

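```bash
python3 - <<'E'
from h import *
s=monitor.sense(); M=R.from_quat(s['tcp_rot']).as_matrix(); print('tool axes cols\n',M.round(3)); zy=np.arctan2(M[1,2],M[0,2]); print('jaw yaw',zy)
p=eyes.read_camera('top'); q=eyes.read_camera('scene')
def c(x,y): return (120+x/3,110+y/3)
print('grip',onz(p,c(107,465),.105),onz(q,(288.9,105.7),.105))
print('heel far edge',onz(p,c(89,525),.062),onz(p,c(127,534),.062),'tongue left edge',onz(p,c(110,438),.062),onz(p,c(124,390),.062))
t=[onz(p,x,.04) for x in ((358,183),(377,257),(462,243),(444,169))]
print('tray',np.round(t,3),np.mean(t,0))
for i in range(4):
    d=t[(i+1)%4]-t[i]; print(np.linalg.norm(d),np.arctan2(d[1],d[0]))
# model projection check
o=np.array([.535,.278]);y=-.207
E
```

```text
tool axes cols
 [[-0.     0.919  0.394]
 [ 0.     0.394 -0.919]
 [-1.     0.    -0.   ]]
jaw yaw -1.1660052967323502
grip [0.45713829 0.29405321 0.105     ] [0.45927065 0.29249176 0.105     ]
heel far edge [0.41285001 0.32046168 0.062     ] [0.40597969 0.29146659 0.062     ] tongue left edge [0.477852   0.30732751 0.062     ] [0.51430875 0.29810186 0.062     ]
tray [[ 0.648 -0.162  0.04 ]
 [ 0.472 -0.2    0.04 ]
 [ 0.503 -0.399  0.04 ]
 [ 0.681 -0.37   0.04 ]] [ 0.57593731 -0.28265883  0.04      ]
0.18036956805211904 -2.9293830247365853
0.20182901297078842 -1.417488851025641
0.18028135085156477 0.1663123125090282
0.21010266743320571 1.7251001740749314
```

Call:
{"op": "apply_moves", "data": {"commands": [[[36,34,0],0.125,1],[[72,67,0],0.25,1],[[107,100,0],0.375,1],[[143,134,0],0.5,1],[[178,168,0],0.625,1],[[214,201,0],0.75,1],[[218,245,0],0.875,1],[[222,289,0],1.0,1],[[226,333,0],1.125,1],[[230,376,0],1.25,1],[[234,420,0],1.375,1],[[238,464,0],1.5,1],[[241,508,0],1.625,1],[[244,551,0],1.75,1],[[240,600,0],1.88,1],[[236,649,0],2.0,1],[[232,698,0],2.13,1],[[228,747,0],2.26,1],[[225,796,0],2.38,1],[[222,844,0],2.51,1]], "grip_force": 50}}

```text
time_s: 3.45
ee_pos: [0.4579, 0.2947, 0.2425]
tcp_rot: [-0.442, 0.552, 0.442, 0.552]
force: [1.1, -0.1, -0.3]
gripper_width: 0.0858
```

Call:
{"op": "apply_moves", "data": {"commands": [[[0,0,0],0,1],[[0,0,0],0,1]]}}

```text
time_s: 3.65
ee_pos: [0.4574, 0.2957, 0.2424]
tcp_rot: [-0.442, 0.552, 0.442, 0.552]
force: [1.2, -0.4, 1.0]
gripper_width: 0.0855
```

```bash
python3 - <<'E'
from h import *
s=monitor.sense(); M=R.from_quat(s['tcp_rot']).as_matrix(); print(s['time_s'],s['ee_pos'],'jaw',np.arctan2(M[1,2],M[0,2]),s['joint_pos'])
p=eyes.read_camera('wrist'); save(p,'w1.png')
for l in ('chock','pad_top'):
  for r in models.mark_of(p,l)[:1]: print(l,r['pixel'],r['score'],onz(p,r['pixel'],0 if l=='chock' else .084,s))
y=-.225
for dx,dy in ((15,15),(15,-15),(-15,-15),(-15,15)):
  X=[.458+(dx*np.cos(y)-dy*np.sin(y))/1e3,.293+(dx*np.sin(y)+dy*np.cos(y))/1e3,.105]; print(np.round(proj(p,X,s),1))
E
```

```text
3.65 [0.45741777 0.29566156 0.24238617] jaw 1.3513863688506969 [ 4.47331361e-01  2.79264830e-01  1.63008296e+00 -5.60676248e-04
  1.23188806e+00 -9.03868760e-01]
chock [282.2, 278.4] 0.17 [0.58746019 0.26840457 0.        ]
pad_top [280.6, 278.3] 0.58 [0.53975336 0.27701727 0.084     ]
[295.9 218.8]
[259.9 218.5]
[259.5 183.5]
[296.7 183.8]
```

View pics/w1.png

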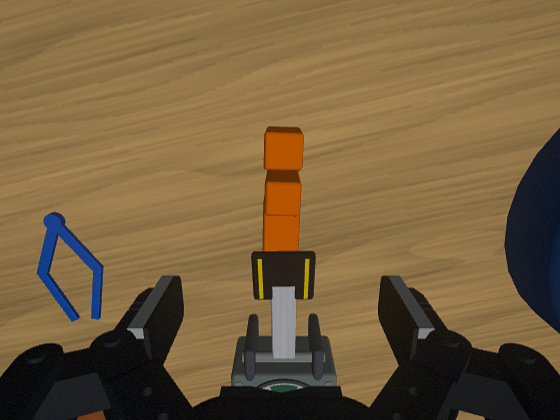

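The wrist view shows the grip top around (283,198), the heel at (284,150), the pad at (283,275), and the dial below it. I'll refine the pose from this picture.

```bash
python3 - <<'E'
from h import *
s=monitor.sense()
p=eyes.read_camera('wrist'); save(p,'w2.png')
print(onz(p,(283.2,198.5),.105,s))
a=p['frame'][110:310,230:340]; cv2.imwrite('pics/c2.png',cv2.resize(a,None,fx=3,fy=3,interpolation=2)[:,:,::-1])
E
```

```text
[0.45687608 0.29534562 0.105     ]
```

View pics/c2.png

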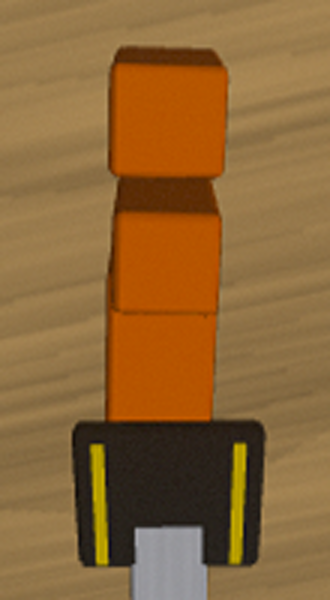

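```bash
python3 - <<'E'
from h import *
s=monitor.sense()
p=eyes.read_camera('wrist')
g=lambda x,y,z: onz(p,(230+x/3,110+y/3),z,s)
c=[g(x,y,.105) for x,y in ((113,312),(219,313),(217,211),(118,211))]; print(np.mean(c,0),np.round(c,4))
hc=g(168.5,122,.062); tc=g(158,418,.062); d=tc-hc; print(hc,tc,np.arctan2(d[1],d[0]))
P=g(169,494,.084); D=None; print('pad',P)
for a,b in (((97,445),(102,560)),((238,445),(242,560))):
  d=g(*b,.084)-g(*a,.084); print(np.arctan2(d[1],d[0]))
E
```

```text
[0.4566401  0.29731139 0.105     ] [[0.4673 0.2797 0.105 ]
 [0.474  0.3083 0.105 ]
 [0.4456 0.3135 0.105 ]
 [0.4397 0.2877 0.105 ]]
[0.42612354 0.30520057 0.062     ] [0.52115828 0.28060956 0.062     ] -0.2532045041130367
pad [0.53762967 0.2803718  0.084     ]
-0.2005563261985832
-0.1647604063634643
```

Call:
{"op": "apply_moves", "data": {"commands": [[[0,0,-40],-0.03,1],[[0,0,-80],-0.03,1],[[0,0,-115],-0.03,1],[[0,0,-145],-0.03,1],[[0,0,-162],-0.03,1],[[0,0,-162],-0.03,1],[[0,0,-162],-0.03,1]]}}

```text
time_s: 4.6
ee_pos: [0.4585, 0.2925, 0.0809]
tcp_rot: [-0.432, 0.56, 0.432, 0.56]
force: [0.5, 0.4, 0.2]
gripper_width: 0.0852
```

Call:
{"op": "apply_moves", "data": {"commands": [[[0,0,0],0,-1],[[0,0,0],0,-1],[[0,0,0],0,-1],[[0,0,0],0,-1],[[0,0,0],0,-1],[[0,0,0],0,-1],[[0,0,0],0,-1],[[0,0,0],0,-1],[[0,0,0],0,-1],[[0,0,0],0,-1]], "grip_force": 60}}

```text
time_s: 5.6
ee_pos: [0.4592, 0.2931, 0.0816]
tcp_rot: [-0.433, 0.559, 0.432, 0.56]
force: [0.3, 0.7, 6.2]
gripper_width: 0.0292
```

Call:
{"op": "apply_moves", "data": {"commands": [[[0,0,1],0,-1],[[-15,4,2],0,-1],[[-29,7,2],0,-1],[[-44,11,2],0,-1],[[-58,15,2],0,-1],[[-73,19,2],0,-1],[[-78,20,2],0,-1],[[-78,20,2],0,-1],[[-78,20,30],0,-1],[[-78,20,60],0,-1],[[-78,20,90],0,-1],[[-78,20,90],0,-1]]}}

```text
time_s: 6.8
ee_pos: [0.3846, 0.3148, 0.1755]
tcp_rot: [-0.433, 0.556, 0.432, 0.563]
force: [1.7, 1.0, -2.5]
gripper_width: 0.0291
```

```bash
python3 - <<'E'
from h import *
s=monitor.sense(); print(s['ee_pos'],s['force'],s['gripper_width'])
p=eyes.read_camera('wrist'); save(p,'w3.png')
p=eyes.read_camera('scene'); save(p,'s3.png')
E
```

```text
[0.38460604 0.31479933 0.1754572 ] [ 1.74599555  0.96280503 -2.4589472 ] 0.029099556338061532
```

View pics/s3.png

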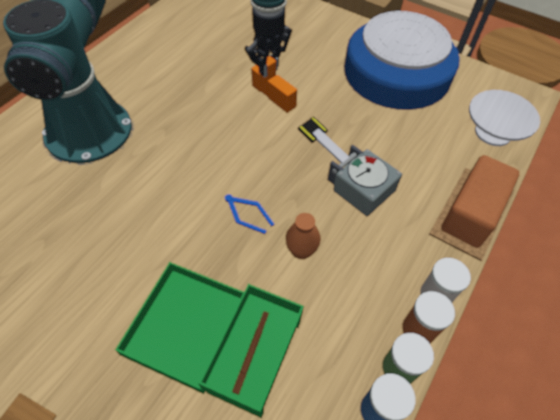

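View pics/w3.png

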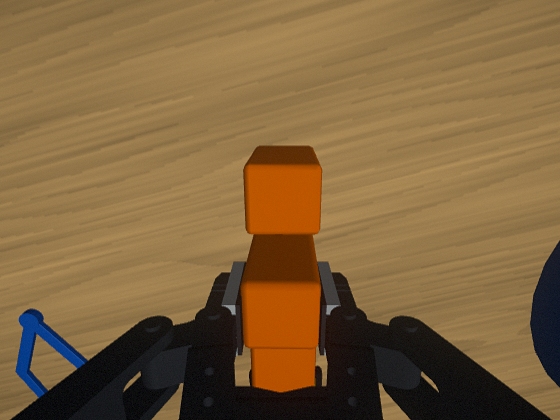

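The chock is held upright and clear of the paddle. Next I'll carry it to the tray.

Call:
{"op": "apply_moves", "data": {"commands": [[[13,-41,8],-0.08,-1],[[27,-83,12],-0.165,-1],[[40,-124,12],-0.25,-1],[[53,-166,12],-0.33,-1],[[67,-207,12],-0.41,-1],[[80,-249,12],-0.495,-1],[[93,-290,12],-0.58,-1],[[107,-331,12],-0.66,-1],[[120,-373,12],-0.74,-1],[[134,-414,12],-0.825,-1],[[147,-456,12],-0.91,-1],[[160,-497,12],-0.99,-1],[[174,-539,12],-1.07,-1],[[187,-580,12],-1.155,-1],[[187,-580,12],-1.155,-1],[[187,-580,12],-1.155,-1],[[187,-580,12],-1.155,-1]]}}

```text
time_s: 8.6
ee_pos: [0.5677, -0.2655, 0.1821]
tcp_rot: [-0.057, 0.705, 0.057, 0.705]
force: [0.2, 0.3, -2.6]
gripper_width: 0.0293
```

```bash
python3 - <<'E'
from h import *
s=monitor.sense(); M=R.from_quat(s['tcp_rot']).as_matrix(); print(s['ee_pos'],'jaw',np.arctan2(M[1,2],M[0,2]),s['force'],s['gripper_width'])
p=eyes.read_camera('wrist'); save(p,'w4.png')
p=eyes.read_camera('scene'); save(p,'s4.png')
E
```

```text
[ 0.56766336 -0.26549691  0.18206085] jaw 0.1605543662311239 [ 0.20747983  0.26741788 -2.62283546] 0.02930883559154988
```

View pics/s4.png

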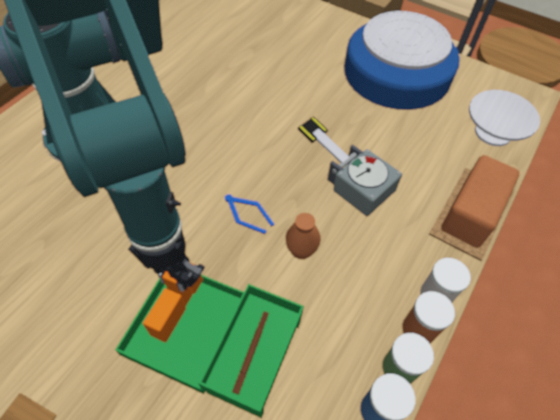

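View pics/w4.png

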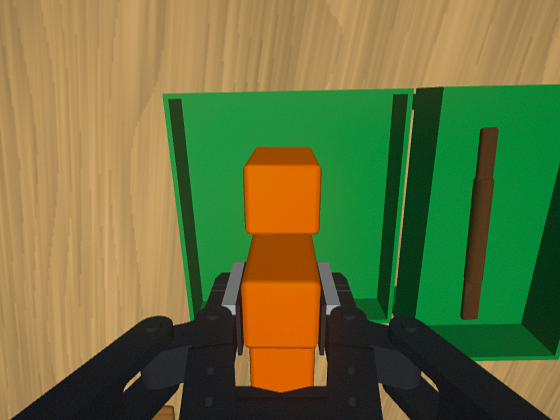

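Call:
{"op": "apply_moves", "data": {"commands": [[[4,0,-30],0,-1],[[4,0,-60],0,-1],[[4,0,-80],0,-1],[[4,0,-90],0,-1],[[4,0,-94],0,-1],[[4,0,-94],0,-1],[[4,0,-94],0,-1]]}}

```text
time_s: 9.4
ee_pos: [0.573, -0.2655, 0.0902]
tcp_rot: [-0.058, 0.704, 0.056, 0.706]
force: [-0.2, -0.5, -3.7]
gripper_width: 0.0291
```

Call:
{"op": "apply_moves", "data": {"commands": [[[0,0,-1],0,-1],[[0,0,-2],0,-1],[[0,0,-2],0,-1]]}}

```text
time_s: 9.7
ee_pos: [0.5733, -0.2657, 0.0887]
tcp_rot: [-0.058, 0.704, 0.056, 0.706]
force: [0.3, -0.1, -1.4]
gripper_width: 0.0296
```

Call:
{"op": "apply_moves", "data": {"commands": [[[0,0,-1],0,-1],[[0,0,-2],0,-1],[[0,0,-3],0,-1],[[0,0,-3],0,-1]]}}

```text
time_s: 10.1
ee_pos: [0.5734, -0.2659, 0.0861]
tcp_rot: [-0.058, 0.704, 0.056, 0.706]
force: [-0.7, -0.5, 3.1]
gripper_width: 0.0294
```

Call:
{"op": "apply_moves", "data": {"commands": [[[0,0,0],0,-0.2],[[0,0,0],0,0.2],[[0,0,0],0,0.4],[[0,0,0],0,0.6],[[0,0,0],0,0.6],[[0,0,0],0,0.6],[[0,0,10],0,0.6],[[0,0,35],0,0.6],[[0,0,75],0,0.6],[[0,0,120],0,0.6],[[0,0,150],0,0.6],[[0,0,150],0,0.6]]}}

```text
time_s: 11.3
ee_pos: [0.5763, -0.2676, 0.2426]
tcp_rot: [-0.061, 0.7, 0.054, 0.709]
force: [0.1, -1.1, 0.6]
gripper_width: 0.0685
```

```bash
python3 - <<'E'
from h import *
s=monitor.sense(); M=R.from_quat(s['tcp_rot']).as_matrix(); print(s['ee_pos'],'jaw',np.arctan2(M[1,2],M[0,2]),s['force'],s['gripper_width'],s['joint_pos'])
p=eyes.read_camera('wrist'); save(p,'w5.png')
p=eyes.read_camera('scene'); save(p,'s5.png')
E
```

```text
[ 0.57629136 -0.26757396  0.24259574] jaw 0.16182120198723912 [ 0.09581737 -1.06417624  0.61404659] 0.06849295835970803 [-5.42876417e-01  4.01219656e-01  1.44222882e+00 -8.39633722e-04
  1.28256166e+00 -7.04404451e-01]
```

View pics/s5.png

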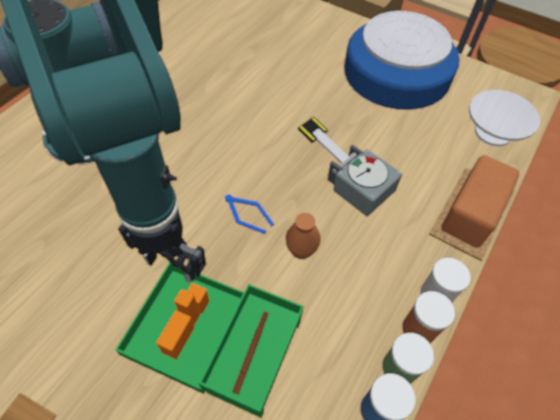

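View pics/w5.png

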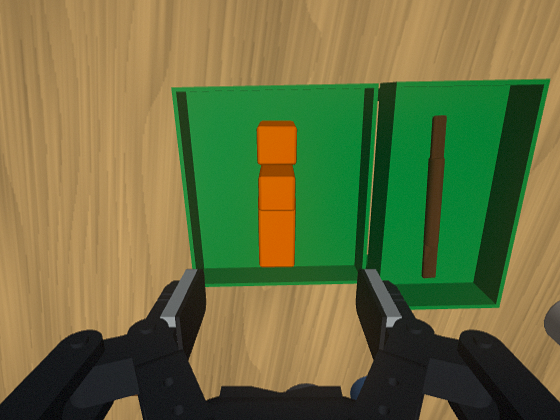

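The scene view shows the chock upright on the tray floor around (183,318), with the vase, callipers and paddle undisturbed. Next I'll go to the pad with the fingers shut, turned so the wrist camera faces the dial.

Call:
{"op": "apply_moves", "data": {"commands": [[[-2,36,0],-0.13,-1],[[-5,73,0],-0.26,-1],[[-7,109,0],-0.39,-1],[[-10,146,0],-0.52,-1],[[-12,182,0],-0.65,-1],[[-15,218,0],-0.78,-1],[[-17,255,0],-0.91,-1],[[-20,291,0],-1.04,-1],[[-22,328,0],-1.17,-1],[[-25,364,0],-1.3,-1],[[-27,400,0],-1.43,-1],[[-30,437,0],-1.56,-1],[[-32,473,0],-1.69,-1],[[-35,510,0],-1.82,-1],[[-37,546,0],-1.93,-1],[[-37,546,0],-1.93,-1],[[-37,546,0],-1.93,-1],[[-37,546,-60],-1.93,-1],[[-37,546,-100],-1.93,-1],[[-37,546,-100],-1.93,-1]], "grip_force": 30}}

```text
time_s: 13.4
ee_pos: [0.5311, 0.2762, 0.1308]
tcp_rot: [-0.539, -0.45, 0.554, -0.446]
force: [-1.7, -1.0, -0.7]
gripper_width: 0.0003
```

```bash
python3 - <<'E'
from h import *
s=monitor.sense(); M=R.from_quat(s['tcp_rot']).as_matrix(); print(s['ee_pos'],'jaw',np.arctan2(M[1,2],M[0,2]),s['force'],s['gripper_width'],s['joint_pos'])
for n in ('wrist','scene','top'):
    p=eyes.read_camera(n); save(p,n[0]+'6.png')
    for r in models.mark_of(p,'pad_top')[:1]: print(n,r['pixel'],r['score'],onz(p,r['pixel'],.084,s))
a=cv2.imread('pics/w6.png'); b=cv2.imread('pics/s6.png')[80:220,255:415]; c=cv2.imread('pics/t6.png')[110:270,120:260]
cv2.imwrite('pics/m6.png',np.hstack([cv2.resize(b,(400,350),interpolation=2),cv2.resize(c,(400,350),interpolation=2)]))
E
```

```text
[0.53110377 0.27617792 0.13077122] jaw -1.7684013884437404 [-1.73346695 -0.97707072 -0.65260069] 0.0003224124049269165 [ 3.65296618e-01  4.83966660e-01  1.61377861e+00 -2.11378241e-03
  1.06590621e+00  2.13485869e+00]
wrist [269.4, 228.3] 0.71 [0.54269258 0.27898054 0.084     ]
scene [310.6, 129.1] 0.69 [0.53817786 0.27189762 0.084     ]
```

View pics/w6.png

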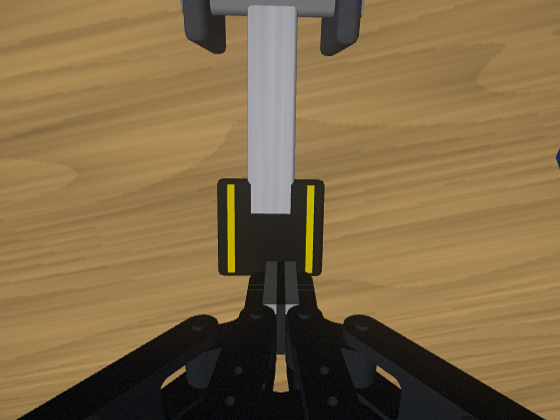

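View pics/m6.png

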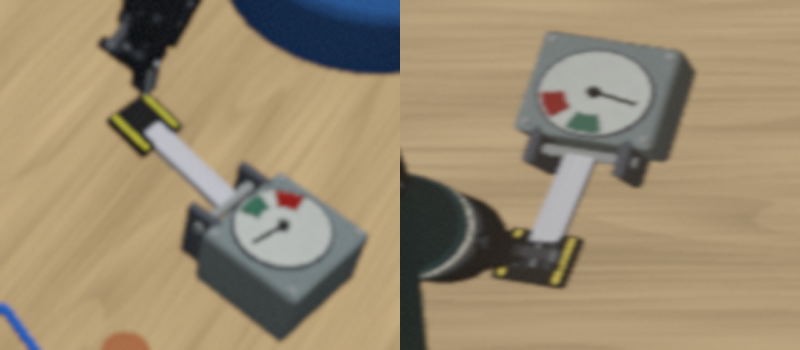

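The dial shows in both fixed views: the needle is at rest and the green sector points to the pad. The fingers are about 9 mm short of the pad centre. I'll press slightly outboard of centre so they stay off the metal bar.

Call:
{"op": "apply_moves", "data": {"commands": [[[5,1,-10],0,-1],[[5,1,-25],0,-1],[[5,1,-25],0,-1],[[5,1,-25],0,-1]]}}

```text
time_s: 14.1
ee_pos: [0.5438, 0.2813, 0.1155]
tcp_rot: [-0.546, -0.448, 0.548, -0.448]
force: [1.3, -0.3, -1.0]
gripper_width: 0.0001
```

```bash
python3 - <<'E'
from h import *
s=monitor.sense(); M=R.from_quat(s['tcp_rot']).as_matrix(); print(s['ee_pos'],M.round(3),s['force'])
p=eyes.read_camera('wrist');save(p,'w7.png')
E
```

```text
[0.54384703 0.28132056 0.11546183] [[-0.002  0.981 -0.196]
 [-0.002 -0.196 -0.981]
 [-1.    -0.001  0.003]] [ 1.3070432  -0.30384834 -1.00950346]
```

View pics/w7.png

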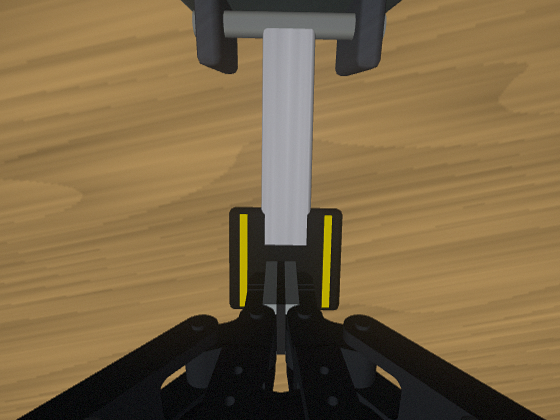

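Call:
{"op": "apply_moves", "data": {"commands": [[[-9,-1,-5],0,-1],[[-9,-1,-10],0,-1],[[-9,-1,-10],0,-1],[[-9,-1,-10],0,-1]]}}

```text
time_s: 14.55
ee_pos: [0.5349, 0.2804, 0.1056]
tcp_rot: [-0.546, -0.448, 0.548, -0.449]
force: [-0.7, -0.9, 0.4]
gripper_width: -0.0001
```

```bash
python3 - <<'E'
from h import *
s=monitor.sense();print(s['ee_pos'],s['force'])
p=eyes.read_camera('wrist');save(p,'w8.png')
E
```

```text
[0.5349245  0.28043831 0.10564299] [-0.68069765 -0.89133708  0.41297816]
```

View pics/w8.png

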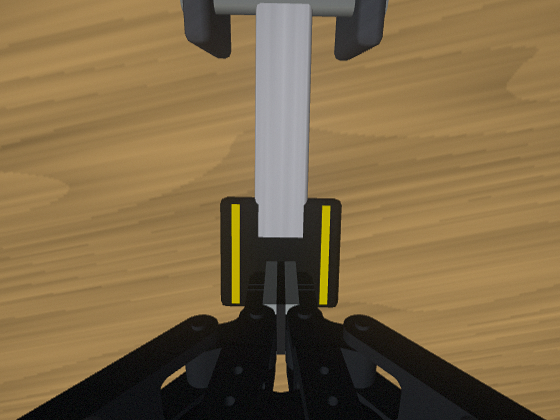

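The fingertips hang over the black pad, centred between the stripes and clear of the bar. Now I'll press.

Call:
{"op": "apply_moves", "data": {"commands": [[[0,0,-6],0,-1],[[0,0,-11],0,-1],[[0,0,-16],0,-1],[[0,0,-21],0,-1],[[0,0,-26],0,-1],[[0,0,-29],0,-1],[[0,0,-29],0,-1],[[0,0,-29],0,-1]]}}

```text
time_s: 15.4
ee_pos: [0.5348, 0.2805, 0.0767]
tcp_rot: [-0.546, -0.448, 0.548, -0.448]
force: [-3.9, 1.1, 5.0]
gripper_width: 0.0
```

```bash
cat > look.py <<'E'
from h import *
import sys
k=sys.argv[1]
s=monitor.sense();print(s['time_s'],s['ee_pos'],s['force'])
for n in ('scene','top'):
    p=eyes.read_camera(n); save(p,n[0]+k+'.png')
b=cv2.imread(f'pics/s{k}.png')[80:220,255:415]; c=cv2.imread(f'pics/t{k}.png')[110:230,150:250]
cv2.imwrite(f'pics/m{k}.png',np.hstack([cv2.resize(b,(400,350),interpolation=2),cv2.resize(c,(400,480),interpolation=2)[:350]]))
E
python3 look.py 9
```

```text
15.4 [0.5347617  0.28049769 0.07672711] [-3.88434396  1.11670033  4.95352915]
```

View pics/m9.png

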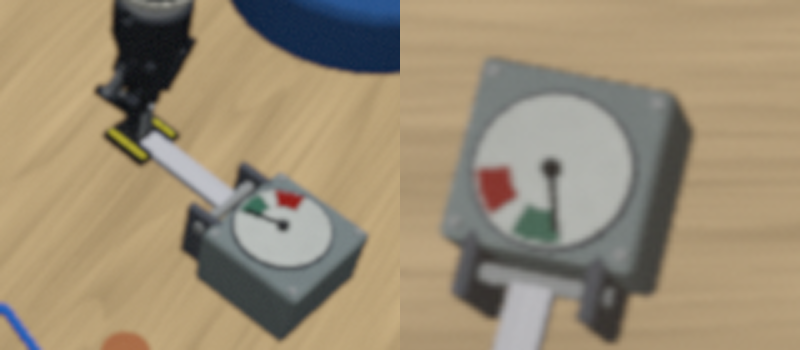

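The needle stands at the near edge of the green, so I'll go about 5 mm lower to reach its middle.

Call:
{"op": "apply_moves", "data": {"commands": [[[0,0,-2],0,-1],[[0,0,-4],0,-1],[[0,0,-5],0,-1],[[0,0,-5],0,-1],[[0,0,-5],0,-1],[[0,0,-5],0,-1]]}}

```text
time_s: 16.1
ee_pos: [0.5345, 0.2805, 0.0722]
tcp_rot: [-0.546, -0.448, 0.548, -0.448]
force: [-4.4, 2.1, 5.8]
gripper_width: -0.0001
```

```bash
python3 look.py 10; python3 -c "
from h import *
s=monitor.sense();print(s['time_s'],s['ee_pos'],s['force'])"
```

```text
16.1 [0.53454794 0.28054129 0.07215182] [-4.3774125   2.11553505  5.77215458]
16.2 [0.53457684 0.28052336 0.07217079] [-3.64659797  1.23703675  5.35049551]
```

View pics/m10.png

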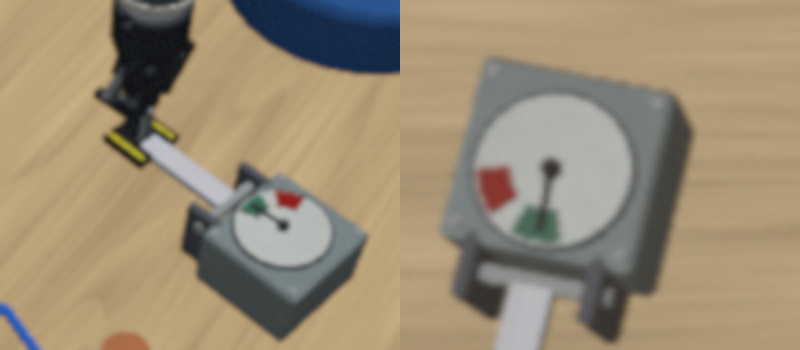

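View pics/s10.png

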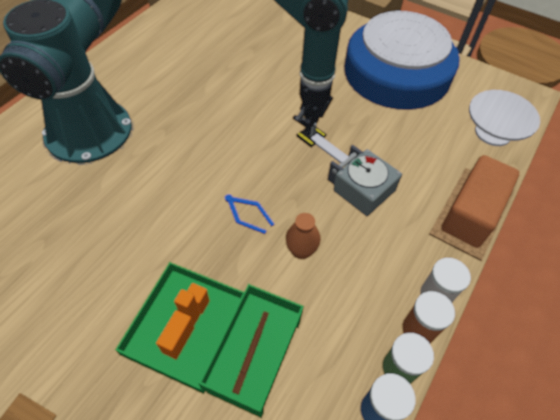

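The needle stands near the middle of the green in both views. The chock is upright in the front tray, and the vase and callipers haven't moved. The pose is steady, so I'm handing in.

```bash
python3 -c "
from h import *
print(manip.sign_off())"
```

```text
the job is handed in; nothing more can be done
None
```

The job is done and handed in at about 16 s of the 58 s allowed. I drew the chock about 75 mm clear of the paddle before lifting it, and it now stands upright on the floor of the low front tray. I then pressed the black pad with shut fingers, and the arm is still holding it there.

- **Needle:** in the last scene and top pictures it stands near the middle of the green. I pressed in small steps, and it was short of the red in both pictures I took while pressing.
- **Hold:** the tool was steady to within 0.1 mm between the last readings, with fingertips at about 61 mm, which is close to level. The upward force was 5.4 to 5.8 N, a little under the 6.5 N stated for level. I pressed about 5 mm outboard of the pad's centre to stay off the metal bar.
- **Bystanders:** in the last scene picture the vase and callipers look where they started; I judged this by eye.

No final check failed. Two small disagreements came up along the way:
- The chock's yaw came out about 0.05 rad off the control's, so I aligned the grasp and pull to the chock.
- The arm overran one approach target by several millimetres, so I corrected its position before pressing.

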